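# Air the nest-tube box on its folding lid stay

### The arm

A 6-joint arm with a two-finger parallel gripper is mounted at the origin on the work surface. World frame = base frame: x ahead of the robot, y to its left, z up, the work surface at z = 0. Lengths are in m, angles in rad, forces in N, time in s.
With the tool pointing down it reaches from about 0.35 to 0.85 m from the base axis. Payload 8.1 kg.
Tool frame: the origin (TCP) lies between the finger pads; the fingertips stand 25 mm ahead of it and the grasp point (between the pads) lies 6 mm ahead of it (robot.tip_extent is the distance from the TCP to the fingertips, in m); z points along the fingers, y is the direction in which the jaws open and shut (so a half turn about z gives the same grasp; the last joint's range is limited). The gripper opens to 93 mm and grips with 3 to 60 N. Pads are 15 mm wide; open, the fingers measure 128 mm over their backs; the gripper's body (75 mm by 188 mm) begins 65 mm behind the grasp point.
Start: joints at [-1.276, 0.13, 1.488, -0, 1.523, -0.085], TCP at [0.222, -0.557, 0.244] pointing down, gripper open.
Joint ranges: [-2.96, 2.96], [-0.89, 2.26], [0.02, 2.5], [-1.34, 4.48], [0, 2.73], [-2.66, 2.66]. Speed limits (rad/s): [2.39, 2.39, 2.79, 3.14, 3.14, 3.14].

### API

Orientations are given as a rotation vector (axis times angle).
In Python, from plant import robot gives the robot as it stands.
- The arm moves only by the tool drive_tool, never from a script. Its argument "increments" is a list of rows, each a list of 7 numbers: the closure, from 0 (fully open) to 1 (shut), then the shift along the world's x, y, z in units of 25 mm (1.0 is 25 mm), then the turn, a rotation vector about the world's x, y, z in rad. In form: [[gripper, dx, dy, dz, rx, ry, rz], ...]. A call has 1 to 20 rows; each row is the pose to reach, as a shift and turn from the pose commanded when the call began; what a row does not reach only later rows make up. A row lasts 1/12 s, in which the tool goes at most 41.7 mm and 7.16 degrees, less where a joint would pass 70% of its speed; a pose out of reach is approached as far as the arm can. A call with a gripper value outside its range is refused whole. The fingers move at their own pace and stop on an object; "squeeze" is the grip in N (left out, the last holds). Time passes only in rows, so rows that repeat a pose let the fingers close. It gives the time, the measured TCP pose, the force and the opening at its end, in the units of the state.
- robot.read_state(): the state, without advancing time (a new reading comes with each control period).
- robot.read_camera(name): name is "scene" or "side" or "wrist"; returns a dict with "image" (400x640x3 uint8, red, green, blue), "fx", "fy", "cx", "cy" (pixels), "T" (4x4, takes a point from camera to world coordinates); the wrist camera has in their place "mount" (4x4, takes a point from camera to tool coordinates, whose origin is the TCP and whose axes are the flange's). Camera axes: x right, y down, z forward; pixel columns grow to the right and rows downward; lengths in m; the calibration is good to about 2 mm. A picture is of the moment at which its call begins: read the wrist's pose just before it. There is no depth.
- robot.close_job(): hands the job in, once; it reports no verdict.
The state is a dict: "t": time; "q": joint angles; "dq": joint speeds; "joint_torque": joint torques, N m; "tool_pos": TCP position; "orientation": TCP orientation; "force": force on the tool from outside, world axes, zero at the start; "wrist_torque": the same for the moment, N m; "opening": finger opening in m.
Only numpy, scipy, OpenCV 4.12 (cv2) and the standard library are available. Lean on these libraries where they do the work, as an engineer would, in place of code of your own. Each camera call takes 0.05 s, during which the arm holds its last target.

### The job

The green-lidded box of nest tubes needs airing. Raise its lid, which has a steel bar on its front edge, all the way up until the folding stay on its side locks, and let go so that the lid stands open by itself, untouched, for about two seconds. Then fold the stay's knee, which has a red pin, up and back towards the front of the box to release it, so that the lid comes down and is fully closed.

Things in the scene. Friction and masses are not known exactly. Their poses are not given: they have to be found in the camera images.
- brood_box: Plywood box with the dark green lid, fixed to the table: 160 mm deep (its x), 200 wide (y), 90 high. Origin: centre of its underside; x points to the lid's hinge, roughly away from the robot, y left, z up. Hinge line along y at x = 80, z = 90.5 mm. Its folding stay is on the -y side: lower link's pivot at x = -70, z = 70.5 mm. The yellow-lidded box without a stay is a bystander.
- lid (a joint): Angle of the green lid, rad: 0 closed, as at the start. At 1.31 the straightened stay stops it: press it lightly against this stop and the stay locks by itself; let go, the lid rests on it at about 1.29. Lid 160 mm long, 14 thick, about 0.5 kg; damped hinge: unlocked, it sinks shut by itself in a few seconds.
- lid_bar (a point): Centre of the round steel bar before the lid's front edge: 14 mm diameter, 90 mm long along y, 200 mm from the hinge line and, lid closed, 7 mm above it; 33 mm free gap to the lid's edge. It turns in a grasp from above that closes along the box's x, so the tool may point down throughout. Axes turn with the lid (x to the hinge, y along the bar).
- stay_pin (a point): Middle of the red pin on the stay's knee: 14 mm diameter, 55 mm long along y, its middle 148 mm from the box's centre plane (-y side). Fixed to the lower link, it circles that pivot at 83 mm radius: closed, above the pivot (z = 153 mm); locked, leaning 58 deg to +x (x = 0, z = 115 mm). To close, move it back along the circle; a few N; past about 40 deg of this the lid sinks by itself.

How it is judged:
On the way:
1. the green lid stands open on its locked stay by itself, nothing of the robot touching the box (value of joint lid above 1.2 rad and contact force between each of the fingers, the arm and brood_box below 0.05 N), for 1.5 s.
At the end, for the whole second after the job is handed in: After having stood open on its stay (over 1.2 rad, untouched, for 1.5 s), the green lid is closed to within 0.06 rad and at rest (value of joint lid below 0.06 rad and velocity of joint lid between -0.05 and 0.05 rad/s).
It also fails if it takes over 51 s, if anything falls off the work surface, if the arm or the gripper's body presses on something with over 40 N, if the wrist force passes 120 N, or if a joint passes its speed limit or range.

## Working session

There is one attempt and no reset: what is moved stays moved. The work goes in short steps, Python scripts to look and compute and a tool call to move; the robot and the scene stay as the last step left them, time stands still between calls to the robot, and variables do not carry over. Pictures are saved under pics/ and viewed, and the job is handed in when it is done.

Besides the shell and the picture viewer there is one more tool, called after "Request:" as name(argument=value, ...), one argument or row to a line, values as JSON. drive_tool: Moves the arm, as the interface text tells. Its arguments: {"type":"object","properties":{"increments":{"type":"array"},"squeeze":{"type":"number"}},"required":["increments"]}

```bash
mkdir -p pics
cat > h.py <<'E'
import numpy as np, cv2
from plant import robot
def snap(n,f):
    s=robot.read_state(); c=robot.read_camera(n); cv2.imwrite('pics/'+f+'.png',c['image'][:,:,::-1]); return s,c
def ray(c,u,v,T=None):
    T=np.array(c['T'] if T is None else T); d=T[:3,:3]@np.array([(u-c['cx'])/c['fx'],(v-c['cy'])/c['fy'],1.]); return T[:3,3],d/np.linalg.norm(d)
def plane(c,u,v,z):
    o,d=ray(c,u,v); return o+d*(z-o[2])/d[2]
def tri(rs):
    A=sum(np.eye(3)-np.outer(d,d) for o,d in rs); b=sum((np.eye(3)-np.outer(d,d))@o for o,d in rs); return np.linalg.solve(A,b)
def proj(c,P):
    T=np.linalg.inv(np.array(c['T'])); p=T[:3,:3]@np.array(P)+T[:3,3]; return c['cx']+c['fx']*p[0]/p[2],c['cy']+c['fy']*p[1]/p[2]
E
python3 - <<'E'
from h import *
for n in ['scene','side','wrist']:
    s,c=snap(n,n+'0')
    if n!='wrist': print(n,c['fx'],np.round(c['T'],3).tolist())
    else: print(np.round(c['mount'],3).tolist())
print(s)
E
```

```text
scene 410.06468628295556 [[-0.884, 0.278, -0.375, 0.906], [0.467, 0.564, -0.682, 0.546], [0.022, -0.778, -0.628, 0.675], [0.0, 0.0, 0.0, 1.0]]
side 468.6687046197038 [[0.983, -0.127, 0.133, 0.433], [-0.184, -0.653, 0.735, -0.85], [-0.006, -0.747, -0.665, 0.808], [0.0, 0.0, 0.0, 1.0]]
[[-0.001, -0.956, -0.294, 0.08], [1.0, -0.001, 0.0, 0.0], [-0.001, -0.294, 0.956, -0.142], [0.0, 0.0, 0.0, 1.0]]
{'t': 0.1, 'q': array([-1.27637809e+00,  1.31065536e-01,  1.48917692e+00, -1.20071423e-05,
        1.52302856e+00, -8.53912951e-02]), 'dq': array([-0.00226104, -0.00154921, -0.00159631, -0.00074139,  0.00038604,
       -0.00199977]), 'joint_torque': array([ 5.95200909e-04, -5.61342931e+01, -4.93096161e+01,  7.69771636e-02,
        2.91563157e-02, -4.62499781e-05]), 'tool_pos': array([ 0.22232664, -0.55676695,  0.24270075]), 'orientation': array([-3.08347563e+00, -5.92709953e-01,  2.93613558e-04]), 'force': array([-0.11496575, -0.01753246, -0.27703555]), 'wrist_torque': array([0.03245715, 0.02426038, 0.05959673]), 'opening': 0.09319038617608023}
```

View pics/scene0.png

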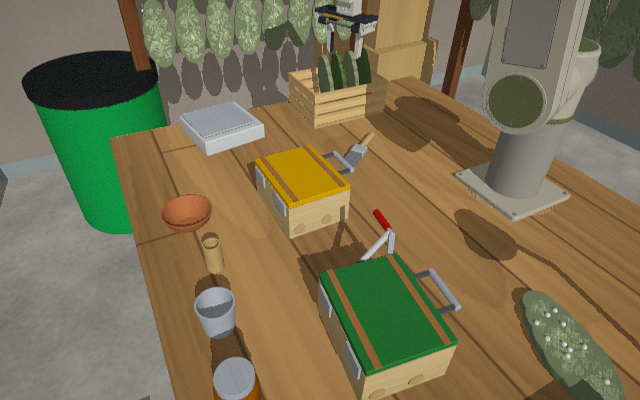

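View pics/side0.png

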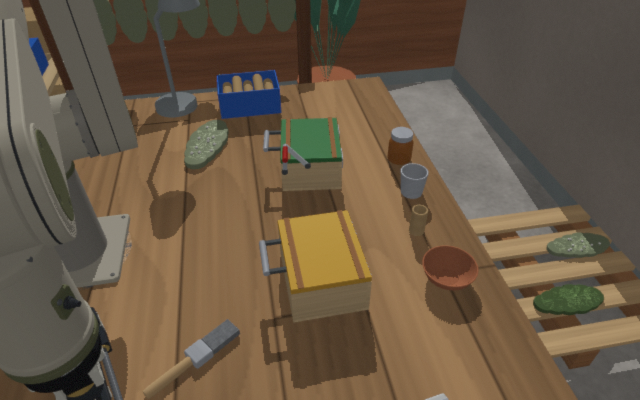

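The scene view shows the green box at lower centre: lid (320–455, 255–390), bar near (447,290) and red pin near (383,220). In the side view the lid is at (310,137) and the pin at (286,153).

```bash
cat > m.py <<'E'
from h import *
out={}
for n in ['scene','side']:
    c=robot.read_camera(n); im=c['image'][:,:,::-1].copy(); hsv=cv2.cvtColor(im,cv2.COLOR_BGR2HSV)
    g=cv2.inRange(hsv,(50,120,40),(80,255,200))
    r=cv2.inRange(hsv,(0,200,90),(6,255,255))|cv2.inRange(hsv,(175,200,90),(180,255,255))
    m=np.zeros_like(g)
    if n=='scene': m[245:400,300:470]=255
    else: m[110:170,270:350]=255
    g&=m
    pts=np.argwhere(g)[:,::-1]; h=cv2.convexHull(pts.astype(np.float32))[:,0]
    W=np.array([plane(c,u,v,.1045)[:2] for u,v in h])
    R=cv2.minAreaRect((W*1000).astype(np.float32)); print(n,'lid',R, np.round(cv2.boxPoints(R)).tolist())
    m[:]=0
    if n=='scene': m[200:240,365:400]=255
    else: m[140:165,275:298]=255
    r&=m; p=np.argwhere(r)[:,::-1]; 
    if len(p): 
        print('pin',p.mean(0),p.min(0),p.max(0),len(p)); out[n]=ray(c,*p.mean(0))
    x0,y0=(310,190) if n=='scene' else (250,110)
    cv2.imwrite(f'pics/crop_{n}.png',cv2.resize(im[y0:y0+200 if n=='scene' else y0+90,x0:x0+170 if n=='scene' else x0+110],None,fx=4 if n!='scene' else 3,fy=4 if n!='scene' else 3,interpolation=cv2.INTER_CUBIC))
print('pin',tri(list(out.values())))
E
python3 m.py
```

```text
scene lid ((599.8525390625, 228.90321350097656), (203.7108154296875, 161.7620849609375), 82.24378204345703) [[506.0, 139.0], [666.0, 117.0], [694.0, 319.0], [533.0, 341.0]]
pin [381.22972973 219.25      ] [373 210] [391 230] 148
side lid ((591.2422485351562, 116.52655029296875), (11.240238189697266, 130.95166015625), 82.6423110961914) [[526.0, 119.0], [655.0, 103.0], [657.0, 114.0], [527.0, 130.0]]
pin [285. 157.] [283 152] [286 160] 8
pin [0.51157609 0.0842096  0.14695399]
```

```bash
cat > m2.py <<'E'
from h import *
C=np.array([.600,.229]); a=np.deg2rad(-7.76); X=np.array([np.cos(a),np.sin(a)]);Y=np.array([-X[1],X[0]])
def W(x,y,z): return [*(C+X*x+Y*y),z]
if __name__=='__main__':
  for n in ['scene','side']:
    c=robot.read_camera(n); im=cv2.resize(c['image'][:,:,::-1],None,fx=4,fy=4,interpolation=cv2.INTER_CUBIC)
    def P(p): return tuple(int(4*v+2) for v in proj(c,p))
    q=[P(W(x,y,.1045)) for x,y in [(-.08,-.1),(.08,-.1),(.08,.1),(-.08,.1)]]
    cv2.polylines(im,[np.array(q)],True,(0,0,255),1)
    cv2.line(im,P(W(-.12,-.045,.0975)),P(W(-.12,.045,.0975)),(255,0,255),1)
    cv2.line(im,P(W(-.07,-.1205,.153)),P(W(-.07,-.1755,.153)),(255,255,0),1)
    r=(1230,800,1850,1600) if n=='scene' else (1000,440,1420,800)
    cv2.imwrite(f'pics/ov_{n}.png',cv2.resize(im[r[1]:r[3],r[0]:r[2]],None,fx=.7 if n=='scene' else 1.6,fy=.7 if n=='scene' else 1.6))
E
python3 m2.py
```

```text
(no output)
```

View pics/ov_scene.png

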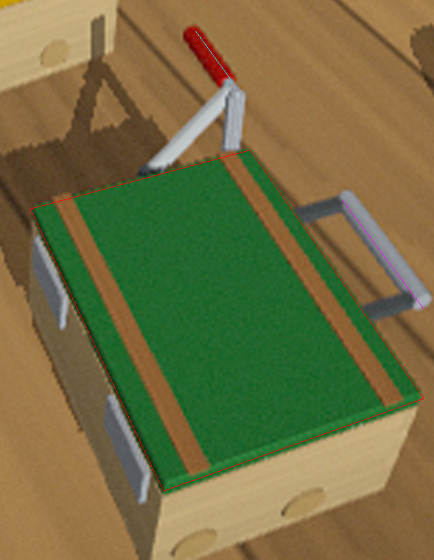

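View pics/ov_side.png

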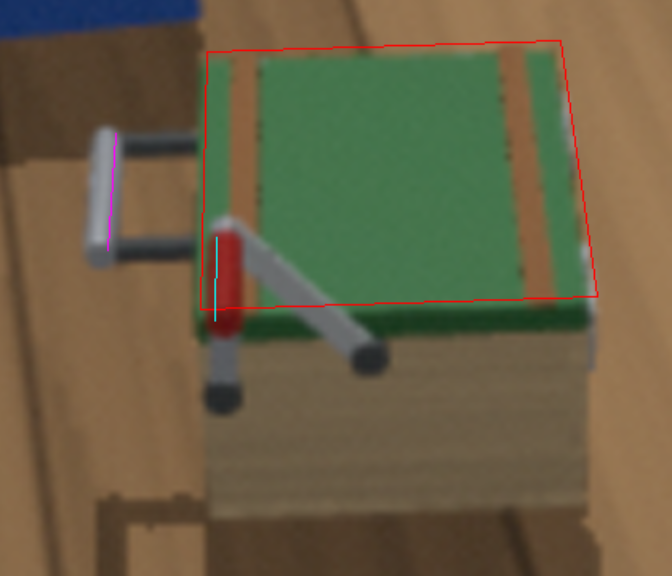

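The overlay fits to within about 4 mm (best centre is about (0.5985, 0.2265), yaw −7.8°). I'll move above the bar and refine with the wrist camera.

Request:
drive_tool(
  increments=[
    [0.3,0.4,1.2,0,0,0,0.05],
    [0.3,1,3,0,0,0,0.15],
    [0.5,10.3,32,0,0,0,1.055],
    [0.5,10.3,32,0,0,0,1.055],
    [0.5,10.3,32,0,0,0,1.055],
    [0.5,10.3,32,0,0,0,1.055],
    [0.5,10.3,32,0,0,0,1.055],
    [0.5,10.3,32,0,0,0,1.055],
    [0.5,10.3,32,0,0,0,1.055],
    [0.5,10.3,32,0,0,0,1.055],
    [0.5,10.3,32,0,0,0,1.055],
    [0.5,10.3,32,0,0,0,1.055],
    [0.5,10.3,32,0,0,0,1.055],
    [0.5,10.3,32,0,0,0,1.055],
    [0.6,10.3,32,0,0,0,1.055],
    [0.6,10.3,32,0,0,0,1.055],
    [0.6,10.3,32,0,0,0,1.055],
    [0.6,10.3,32,0,0,0,1.055],
    [0.6,10.3,32,0,0,0,1.055],
    [0.6,10.3,32,0,0,0,1.055],
  ],
  squeeze=20,
)

```text
t: 2.02
tool_pos: [0.4749, 0.2288, 0.2437]
orientation: [2.367, 2.066, 0.001]
force: [1.0, -0.8, 0.3]
opening: 0.0376
```

Request:
drive_tool(
  increments=[
    [0.66,0.1,0.3,0,0,0,0],
    [0.66,0.1,0.3,0,0,0,0],
    [0.66,0.1,0.3,0,0,0,0],
  ],
)

```text
t: 2.27
tool_pos: [0.4769, 0.2337, 0.2433]
orientation: [2.366, 2.067, -0.002]
force: [0.1, -0.2, -0.3]
opening: 0.0317
```

```bash
cat >> h.py <<'E'
def wristT(s,c):
    T=np.eye(4); T[:3,:3]=cv2.Rodrigues(np.array(s['orientation']))[0]; T[:3,3]=s['tool_pos']; return T@np.array(c['mount'])
E
python3 - <<'E'
from h import *
s,c=snap('wrist','w1'); T=wristT(s,c); c['T']=T
print(s['tool_pos'],s['orientation'],s['opening'])
from m2 import W
for p in [W(-.12,-.045,.0975),W(-.12,.045,.0975),W(-.07,-.1205,.153),W(-.07,-.1755,.153),W(-.08,-.1,.1045),W(-.08,.1,.1045)]: print(np.round(proj(c,p)))
E
```

```text
[0.47693211 0.23372791 0.24327179] [ 2.36581842e+00  2.06680753e+00 -2.01064653e-03] 0.03166194322407382
[327. 222.]
[327. 134.]
[380. 319.]
[377. 365.]
[364. 272.]
[373.  71.]
```

View pics/w1.png

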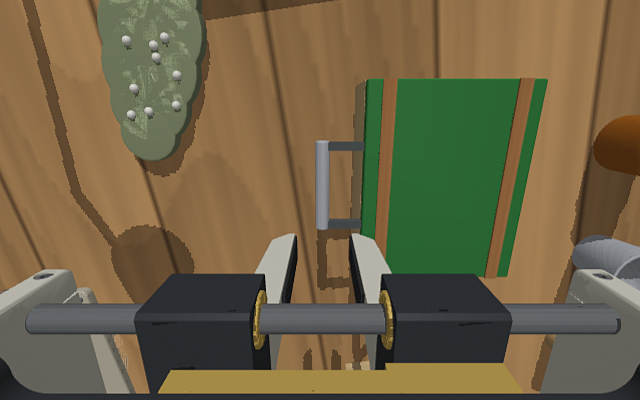

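The wrist picture shows the bar running vertically from (322,141) to (322,229), with the lid's left edge at x≈365 and its far corner at (368,80).

Run:
```python
from h import *
s=robot.read_state();c=robot.read_camera('wrist'); c['T']=wristT(s,c)
for uv,z in [((322,141),.0975),((322,185),.0975),((322,229),.0975),((368,80),.1045)]: print(plane(c,*uv,z)[:2])
R=cv2.Rodrigues(s['orientation'])[0]; print(R.round(3).tolist(), s['tool_pos'])
```

```text
[0.48177274 0.28345514]
[0.47578965 0.24017667]
[0.46923754 0.19278215]
[0.52955569 0.3314626 ]
[[0.136, 0.991, -0.001], [0.991, -0.136, -0.001], [-0.001, -0.0, -1.0]] [0.47695733 0.23300038 0.24349433]
```

Request:
drive_tool(
  increments=[
    [0.66,0,0.1,-1,0,0,0],
    [0.66,0,0.2,-2,0,0,0],
    [0.66,0,0.3,-2.8,0,0,0],
    [0.66,0,0.3,-2.8,0,0,0],
    [0.66,0,0.3,-2.8,0,0,0],
  ],
)

```text
t: 2.78
tool_pos: [0.4765, 0.2398, 0.1732]
orientation: [-2.368, -2.063, 0.003]
force: [0.6, 0.4, 1.1]
opening: 0.0315
```

Run:
```python
from h import *
s,c=snap('wrist','w2'); c['T']=wristT(s,c)
im=c['image']; print(s['tool_pos'],s['opening'])
for p in [(.477,.241,.0975)]: print(proj(c,p))
print([plane(c,u,250,.0975) for u in (315,320,325)])
```

```text
[0.47649028 0.23983432 0.1731875 ] 0.031499468306052596
(np.float64(325.1584235048655), np.float64(214.48955771891463))
[array([0.46462516, 0.21161213, 0.0975    ]), array([0.46866306, 0.21105195, 0.0975    ]), array([0.47270082, 0.21049178, 0.0975    ])]
```

View pics/w2.png

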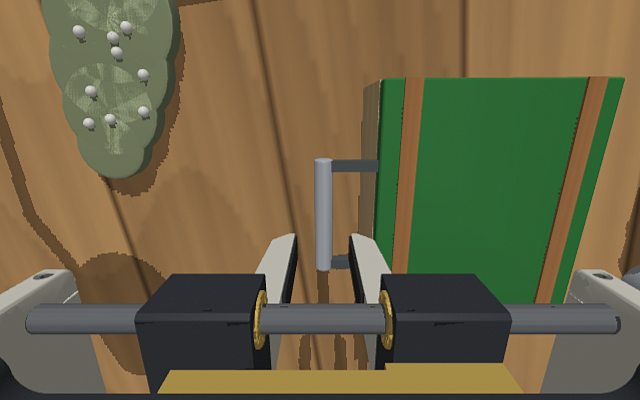

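The bar is at u≈323.5, centred between the fingers (297…349), with mid v≈214. It matches the prediction. Descend and grip.

Request:
drive_tool(
  increments=[
    [0.66,0,0,-1,0,0,0],
    [0.66,0,0,-2,0,0,0],
    [0.66,0,0,-2.8,0,0,0],
    [0.66,0,0,-2.8,0,0,0],
    [0.95,0,0,-2.8,0,0,0],
    [0.95,0,0,-2.8,0,0,0],
    [0.95,0,0,-2.8,0,0,0],
    [0.95,0,0,-2.8,0,0,0],
    [0.95,0,0,-2.8,0,0,0],
    [0.95,0,0,-2.8,0,0,0],
  ],
  squeeze=20,
)

```text
t: 3.67
tool_pos: [0.4773, 0.2421, 0.106]
orientation: [-2.367, -2.065, -0.002]
force: [-7.5, -0.6, 8.1]
opening: 0.0135
```

Run:
```python
import numpy as np
X=np.array([.9908,-.1354])
def B(t): c,s=np.cos(t),np.sin(t); return np.array([*(X*(-.2*c+.007*s)),.2*s+.007*c])
def show(t0,t1,ts):
    print(t0,[[float(v) for v in np.round((B(t)-B(t0))/.025,2)] for t in ts])
show(0,0,np.linspace(.02,.66,19)); show(.66,0,np.linspace(.70,1.26,16)); show(1.26,0,[1.28,1.3,1.32,1.33,1.34,1.35])
```

```text
0 [[0.01, -0.0, 0.16], [0.03, -0.0, 0.44], [0.06, -0.01, 0.73], [0.1, -0.01, 1.01], [0.15, -0.02, 1.29], [0.21, -0.03, 1.57], [0.28, -0.04, 1.84], [0.36, -0.05, 2.12], [0.45, -0.06, 2.39], [0.55, -0.07, 2.65], [0.65, -0.09, 2.91], [0.77, -0.11, 3.17], [0.9, -0.12, 3.43], [1.03, -0.14, 3.68], [1.18, -0.16, 3.92], [1.33, -0.18, 4.16], [1.49, -0.2, 4.4], [1.66, -0.23, 4.62], [1.83, -0.25, 4.85]]
0.66 [[0.21, -0.03, 0.24], [0.41, -0.06, 0.46], [0.62, -0.08, 0.67], [0.84, -0.11, 0.87], [1.06, -0.15, 1.07], [1.3, -0.18, 1.25], [1.54, -0.21, 1.43], [1.78, -0.24, 1.59], [2.03, -0.28, 1.75], [2.29, -0.31, 1.9], [2.55, -0.35, 2.04], [2.82, -0.39, 2.17], [3.09, -0.42, 2.28], [3.37, -0.46, 2.39], [3.65, -0.5, 2.49], [3.93, -0.54, 2.58]]
1.26 [[0.15, -0.02, 0.04], [0.31, -0.04, 0.08], [0.46, -0.06, 0.12], [0.54, -0.07, 0.13], [0.62, -0.08, 0.15], [0.69, -0.09, 0.16]]
```

Request:
drive_tool(
  increments=[
    [0.95,0.01,0,0.16,0,0,0],
    [0.95,0.03,0,0.44,0,0,0],
    [0.95,0.06,-0.01,0.73,0,0,0],
    [0.95,0.1,-0.01,1.01,0,0,0],
    [0.95,0.15,-0.02,1.29,0,0,0],
    [0.95,0.21,-0.03,1.57,0,0,0],
    [0.95,0.28,-0.04,1.84,0,0,0],
    [0.95,0.36,-0.05,2.12,0,0,0],
    [0.95,0.45,-0.06,2.39,0,0,0],
    [0.95,0.55,-0.07,2.65,0,0,0],
    [0.95,0.65,-0.09,2.91,0,0,0],
    [0.95,0.77,-0.11,3.17,0,0,0],
    [0.95,0.9,-0.12,3.43,0,0,0],
    [0.95,1.03,-0.14,3.68,0,0,0],
    [0.95,1.18,-0.16,3.92,0,0,0],
    [0.95,1.33,-0.18,4.16,0,0,0],
    [0.95,1.49,-0.2,4.4,0,0,0],
    [0.95,1.66,-0.23,4.62,0,0,0],
    [0.95,1.83,-0.25,4.85,0,0,0],
  ],
)

```text
t: 5.25
tool_pos: [0.5201, 0.2364, 0.2272]
orientation: [-2.362, -2.064, 0.005]
force: [-21.9, 2.6, 13.8]
opening: 0.0135
```

```bash
python3 -c "
from h import *
s,c=snap('side','s3');print(s['tool_pos'],s['force'],s['opening'])"
```

```text
[0.52005466 0.23638983 0.22721396] [-21.87409215   2.58095799  13.82438078] 0.01348658590406013
```

View pics/s3.png

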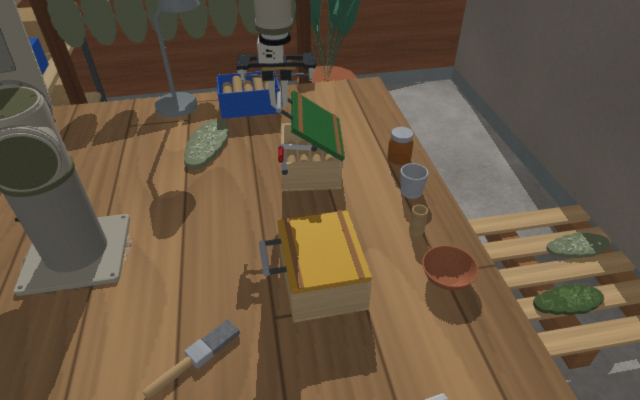

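The lid is lifting in the grasp. The roughly 25 N is directed outward, so the commanded arc is a few mm tight. I'll continue with a small outward correction.

Request:
drive_tool(
  increments=[
    [0.95,0.16,-0.03,0.29,0,0,0],
    [0.95,0.31,-0.05,0.56,0,0,0],
    [0.95,0.52,-0.07,0.77,0,0,0],
    [0.95,0.74,-0.1,0.97,0,0,0],
    [0.95,0.96,-0.14,1.17,0,0,0],
    [0.95,1.2,-0.17,1.35,0,0,0],
    [0.95,1.44,-0.2,1.53,0,0,0],
    [0.95,1.68,-0.23,1.69,0,0,0],
    [0.95,1.93,-0.27,1.85,0,0,0],
    [0.95,2.19,-0.3,2.0,0,0,0],
    [0.95,2.45,-0.34,2.14,0,0,0],
    [0.95,2.72,-0.38,2.27,0,0,0],
    [0.95,2.99,-0.41,2.38,0,0,0],
    [0.95,3.27,-0.45,2.49,0,0,0],
    [0.95,3.55,-0.49,2.59,0,0,0],
  ],
)

```text
t: 6.55
tool_pos: [0.6127, 0.2234, 0.292]
orientation: [2.366, 2.065, 0.004]
force: [-3.4, 5.1, 4.8]
opening: 0.0135
```

Request:
drive_tool(
  increments=[
    [0.95,0.25,-0.03,0.08,0,0,0],
    [0.95,0.45,-0.06,0.13,0,0,0],
    [0.95,0.62,-0.08,0.17,0,0,0],
    [0.95,0.7,-0.1,0.19,0,0,0],
    [0.95,0.7,-0.1,0.19,0,0,0],
  ],
)

```text
t: 6.97
tool_pos: [0.6294, 0.2212, 0.296]
orientation: [-2.366, -2.066, -0.002]
force: [-6.5, 5.4, 6.6]
opening: 0.0134
```

Request:
drive_tool(
  increments=[
    [0.95,0.1,-0.01,0.02,0,0,0],
    [0.95,0.18,-0.02,0.03,0,0,0],
    [0.95,0.18,-0.02,0.03,0,0,0],
    [0.95,0.18,-0.02,0.03,0,0,0],
  ],
)

```text
t: 7.3
tool_pos: [0.6308, 0.221, 0.2962]
orientation: [-2.362, -2.064, 0.007]
force: [-21.7, 4.0, 11.2]
opening: 0.0132
```

Request:
drive_tool(
  increments=[
    [0.95,0.05,0,0,0,0,0],
    [0.95,0.05,0,0,0,0,0],
    [0.95,-0.15,0.02,0,0,0,0],
    [0.95,-0.25,0.03,0,0,0,0],
    [0.95,-0.25,0.03,0,0,0,0],
    [0.95,-0.25,0.03,0,0,0,0],
  ],
)

```text
t: 7.8
tool_pos: [0.6276, 0.2214, 0.2957]
orientation: [-2.366, -2.066, -0.002]
force: [-1.2, 6.2, 0.8]
opening: 0.0131
```

```bash
python3 -c "
from h import *
s,c=snap('side','s4');cv2.imwrite('pics/s4c.png',cv2.resize(c['image'][60:210,230:380,::-1],None,fx=4,fy=4));print(s['tool_pos'],s['force'],s['opening'])"
```

```text
[0.62763889 0.22135987 0.29573529] [-1.2135116   6.20870201  0.76293862] 0.013097533283355892
```

View pics/s4c.png

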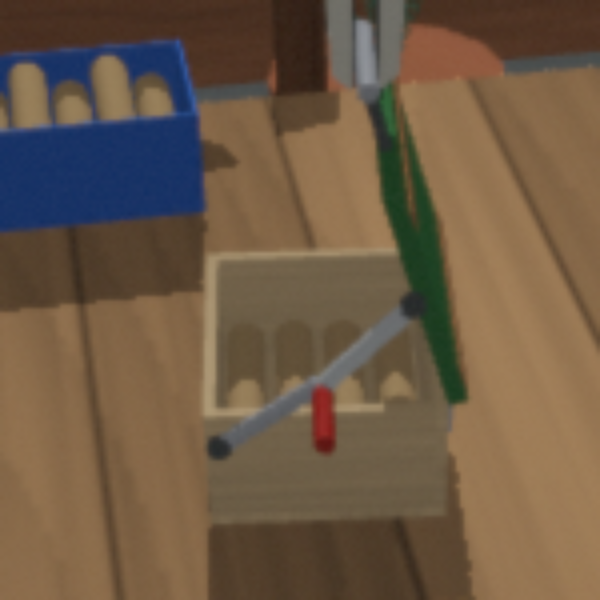

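The stay has snapped slightly past straight: knee at (322,380) in the crop, below the line joining the pivots. Release gently and lift clear.

Request:
drive_tool(
  increments=[
    [0.8,0,0,0,0,0,0],
    [0.7,0,0,0,0,0,0],
    [0.6,0,0,0,0,0,0],
    [0.6,0,0,0,0,0,0],
    [0.6,0,0,0,0,0,0],
    [0.6,0,0,0.8,0,0,0],
    [0.6,0,0,1.6,0,0,0],
    [0.6,0,0,2.4,0,0,0],
    [0.6,0,0,2.4,0,0,0],
    [0.6,0,0,2.4,0,0,0],
  ],
)

```text
t: 8.68
tool_pos: [0.6283, 0.2207, 0.3568]
orientation: [2.366, 2.064, 0.005]
force: [0.0, 0.4, 0.7]
opening: 0.0374
```

```bash
python3 -c "
from h import *
s,c=snap('side','s5');cv2.imwrite('pics/s5c.png',cv2.resize(c['image'][60:210,230:380,::-1],None,fx=4,fy=4));print(s['tool_pos'],s['force'],s['opening'])
s,c=snap('scene','c5')"
```

```text
[0.62826539 0.22065019 0.35683016] [0.04548392 0.41453183 0.68996603] 0.037352306109216755
```

View pics/s5c.png

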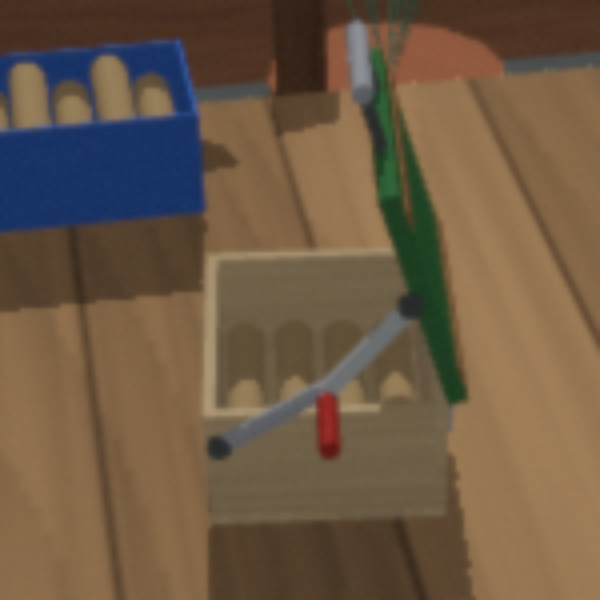

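View pics/c5.png

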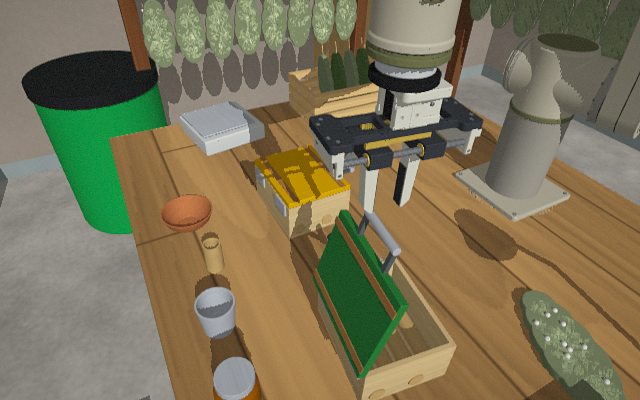

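The lid stands alone on the locked stay, with the knee at about (325,390) in the crop. I'll move over the pin slowly enough for the 2 s of standing to pass.

Request:
drive_tool(
  increments=[
    [0.5,-0.2,-0.6,0,0,0,0],
    [0.5,-0.5,-1.6,0,0,0,0],
    [0.5,-0.9,-2.6,0,0,0,0],
    [0.5,-1.3,-3.6,0,0,0,0],
    [0.5,-1.6,-4.6,0,0,0,0],
    [0.5,-1.9,-5.6,0,0,0,0],
    [0.5,-2.1,-6.1,0,0,0,0],
    [0.5,-2.1,-6.1,0,0,0,0],
    [0.5,-2.1,-6.1,-1,0,0,0],
    [0.5,-2.1,-6.1,-2,0,0,0],
    [0.5,-2.1,-6.1,-3,0,0,0],
    [0.5,-2.1,-6.1,-4,0,0,0],
    [0.5,-2.1,-6.1,-4.2,0,0,0],
    [0.5,-2.1,-6.1,-4.2,0,0,0],
    [0.5,-2.1,-6.1,-4.2,0,0,0],
    [0.5,-2.1,-6.1,-4.2,0,0,0],
    [0.5,-2.1,-6.1,-4.2,0,0,0],
    [0.5,-2.1,-6.1,-4.2,0,0,0],
    [0.5,-2.1,-6.1,-4.2,0,0,0],
    [0.5,-2.1,-6.1,-4.2,0,0,0],
  ],
)

```text
t: 10.45
tool_pos: [0.5753, 0.0682, 0.2509]
orientation: [2.367, 2.065, 0.001]
force: [-0.0, 0.2, -0.1]
opening: 0.0465
```

```bash
cat > p.py <<'E'
from h import *
import sys
s,c=snap('wrist',sys.argv[1]); c['T']=wristT(s,c)
hsv=cv2.cvtColor(c['image'],cv2.COLOR_RGB2HSV)
r=cv2.inRange(hsv,(0,200,70),(6,255,255))|cv2.inRange(hsv,(175,200,70),(180,255,255))
n,l,st,ce=cv2.connectedComponentsWithStats(r)
print(s['tool_pos'],s['force'],s['opening'])
for i in range(1,n):
    if st[i,4]>60: print(st[i],ce[i],plane(c,*ce[i],.115))
X=np.array([.9908,-.1354]);Y=np.array([.1354,.9908]);C=np.array([.5962,.2258])
for y in(-.1205,-.148,-.1755): P=C+Y*y; print(P,proj(c,[*P,.115]))
E
python3 p.py w6
```

```text
[0.57527342 0.06818925 0.2508545 ] [-0.04176417  0.15844553 -0.13672731] 0.04652732326688465
[316 155  14  56 768] [322.51822917 182.71875   ] [0.57550757 0.08026365 0.115     ]
[0.5798843 0.1064086] (np.float64(323.33373956651246), np.float64(155.3848320046008))
[0.5761608 0.0791616] (np.float64(323.34081549575876), np.float64(183.7234755676728))
[0.5724373 0.0519146] (np.float64(323.34750240177453), np.float64(210.50410600168257))
```

View pics/w6.png

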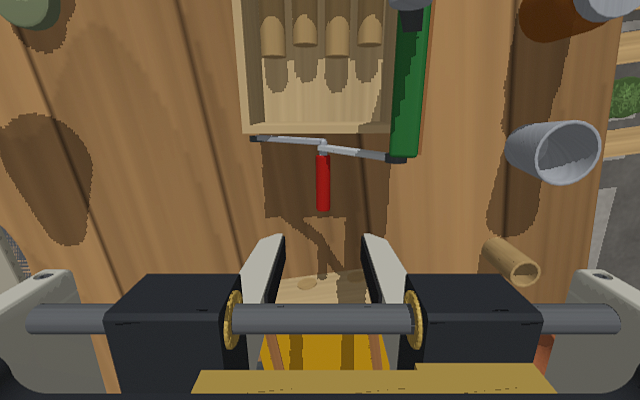

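The wrist view shows the pin at (322,183), 155 to 211 in v, within 2 mm of the prediction. Check the yellow box's clearance before descending.

Run:
```python
from h import *
s=robot.read_state();c=robot.read_camera('wrist');c['T']=wristT(s,c)
print(plane(c,325,276,.09),plane(c,325,290,.1045))
c=robot.read_camera('scene'); print(plane(c,348,187,.1045),plane(c,291,209,.1045))
```

```text
[ 0.56211175 -0.03717031  0.09      ] [ 0.56077295 -0.04607327  0.1045    ]
[ 0.48231919 -0.0795294   0.1045    ] [ 0.63266426 -0.06678088  0.1045    ]
```

Request:
drive_tool(
  increments=[
    [0.5,0,0,0,0,0,0],
    [0.5,0,0,0,0,0,0],
    [0.5,0,0,-1,0,0,0],
    [0.5,0,0,-2,0,0,0],
    [0.5,0,0,-3,0,0,0],
    [0.5,0,0,-4,0,0,0],
    [0.5,0,0,-5,0,0,0],
    [0.5,0,0,-5.2,0,0,0],
    [0.5,0,0,-5.2,0,0,0],
    [0.7,0,0,-5.2,0,0,0],
    [0.95,0,0,-5.2,0,0,0],
    [0.95,0,0,-5.2,0,0,0],
    [0.95,0,0,-5.2,0,0,0],
    [0.95,0,0,-5.2,0,0,0],
    [0.95,0,0,-5.2,0,0,0],
    [0.95,0,0,-5.2,0,0,0],
  ],
  squeeze=12,
)

```text
t: 11.93
tool_pos: [0.5756, 0.0682, 0.1209]
orientation: [2.366, 2.065, 0.002]
force: [1.4, 0.7, 1.8]
opening: 0.0135
```

Run:
```python
import numpy as np
X=np.array([.9908,-.1354])
def B(l): l=np.radians(l); return np.array([*(X*.083*np.sin(l)),.083*np.cos(l)])
for l in [56,53,50,47,44,41,38,35,32,29,26,23,20,17,14,11,8,5,2,0]: print(l,np.round((B(l)-B(58))/.025,2))
```

```text
56 [-0.06  0.01  0.1 ]
53 [-0.16  0.02  0.24]
50 [-0.27  0.04  0.37]
47 [-0.38  0.05  0.5 ]
44 [-0.5   0.07  0.63]
41 [-0.63  0.09  0.75]
38 [-0.76  0.1   0.86]
35 [-0.9   0.12  0.96]
32 [-1.05  0.14  1.06]
29 [-1.19  0.16  1.14]
26 [-1.35  0.18  1.22]
23 [-1.5   0.21  1.3 ]
20 [-1.66  0.23  1.36]
17 [-1.83  0.25  1.42]
14 [-1.99  0.27  1.46]
11 [-2.16  0.3   1.5 ]
8 [-2.33  0.32  1.53]
5 [-2.5   0.34  1.55]
2 [-2.67  0.37  1.56]
0 [-2.79  0.38  1.56]
```

Pin gripped (opening 13.5 mm, forces small). Fold it back along its circle.

Request:
drive_tool(
  increments=[
    [0.95,-0.06,0.01,0.1,0,0,0],
    [0.95,-0.16,0.02,0.24,0,0,0],
    [0.95,-0.27,0.04,0.37,0,0,0],
    [0.95,-0.38,0.05,0.5,0,0,0],
    [0.95,-0.5,0.07,0.63,0,0,0],
    [0.95,-0.63,0.09,0.75,0,0,0],
    [0.95,-0.76,0.1,0.86,0,0,0],
    [0.95,-0.9,0.12,0.96,0,0,0],
    [0.95,-1.05,0.14,1.06,0,0,0],
    [0.95,-1.05,0.14,1.06,0,0,0],
  ],
)

```text
t: 12.77
tool_pos: [0.5501, 0.0716, 0.149]
orientation: [2.365, 2.063, 0.005]
force: [3.8, -0.8, 6.5]
opening: 0.0135
```

Request:
drive_tool(
  increments=[
    [0.95,-0.14,0.02,0.08,0,0,0],
    [0.95,-0.3,0.04,0.16,0,0,0],
    [0.95,-0.45,0.07,0.24,0,0,0],
    [0.95,-0.61,0.09,0.3,0,0,0],
    [0.95,-0.78,0.11,0.36,0,0,0],
    [0.95,-0.94,0.13,0.4,0,0,0],
    [0.95,-0.94,0.13,0.4,0,0,0],
  ],
)

```text
t: 13.35
tool_pos: [0.5248, 0.075, 0.1575]
orientation: [2.367, 2.065, 0.0]
force: [1.0, -0.7, 8.7]
opening: 0.0141
```

```bash
python3 -c "
from h import *
s,c=snap('side','s7');cv2.imwrite('pics/s7c.png',cv2.resize(c['image'][60:210,230:380,::-1],None,fx=4,fy=4));print(s['tool_pos'],s['force'],s['opening'])"
```

```text
[0.52483727 0.07504219 0.15754893] [ 0.95195685 -0.69562655  8.6745305 ] 0.01410789579609932
```

View pics/s7c.png

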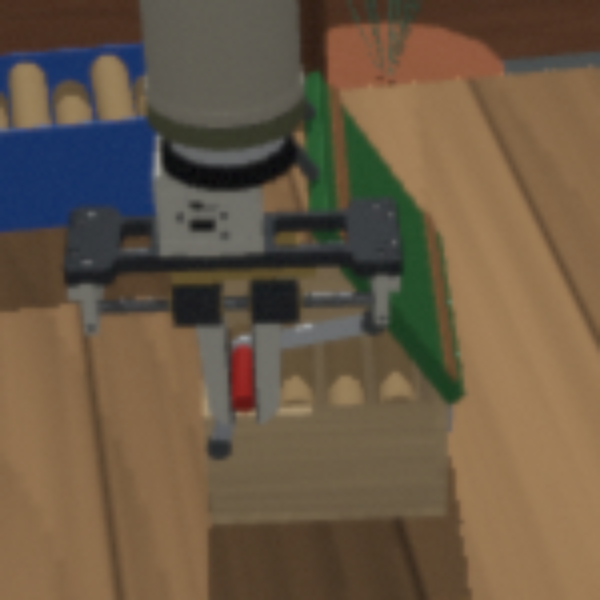

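The pin at (243,378) is folded back and the lid is at about 50°. Release and lift away so the lid sinks.

Request:
drive_tool(
  increments=[
    [0.7,0,0,0,0,0,0],
    [0.5,0,0,0,0,0,0],
    [0.4,0,0,0,0,0,0],
    [0.4,0,0,1,0,0,0],
    [0.4,0,-0.2,2,0,0,0],
    [0.4,0,-0.5,3.5,0,0,0],
    [0.4,0,-1,5,0,0,0],
    [0.4,0,-2,5,0,0,0],
    [0.4,0,-3,5,0,0,0],
    [0.4,0,-4,5,0,0,0],
    [0.4,0,-4,5,0,0,0],
    [0.4,0,-4,5,0,0,0],
  ],
)

```text
t: 14.4
tool_pos: [0.5247, -0.0259, 0.2808]
orientation: [-2.369, -2.062, 0.002]
force: [-0.1, 0.2, 0.2]
opening: 0.0554
```

Request:
drive_tool(
  increments=[
    [0.4,0,0,0,0,0,0],
    [0.4,0,0,0,0,0,0],
    [0.4,0,0,0,0,0,0],
    [0.4,0,0,0,0,0,0],
    [0.4,0,0,0,0,0,0],
    [0.4,0,0,0,0,0,0],
    [0.4,0,0,0,0,0,0],
    [0.4,0,0,0,0,0,0],
    [0.4,0,0,0,0,0,0],
    [0.4,0,0,0,0,0,0],
    [0.4,0,0,0,0,0,0],
    [0.4,0,0,0,0,0,0],
    [0.4,0,0,0,0,0,0],
    [0.4,0,0,0,0,0,0],
    [0.4,0,0,0,0,0,0],
    [0.4,0,0,0,0,0,0],
    [0.4,0,0,0,0,0,0],
    [0.4,0,0,0,0,0,0],
    [0.4,0,0,0,0,0,0],
    [0.4,0,0,0,0,0,0],
  ],
)

```text
t: 16.07
tool_pos: [0.5252, -0.025, 0.2817]
orientation: [2.367, 2.065, 0.0]
force: [-0.8, 0.3, -0.5]
opening: 0.0559
```

```bash
python3 -c "
from h import *
s,c=snap('side','s8');cv2.imwrite('pics/s8c.png',cv2.resize(c['image'][60:210,230:380,::-1],None,fx=4,fy=4));print(s['tool_pos'],s['force'],s['opening'])
snap('scene','c8')"
```

```text
[ 0.52524202 -0.02504588  0.28166153] [-0.7975751   0.25408429 -0.50362523] 0.05586805835639289
```

View pics/s8c.png

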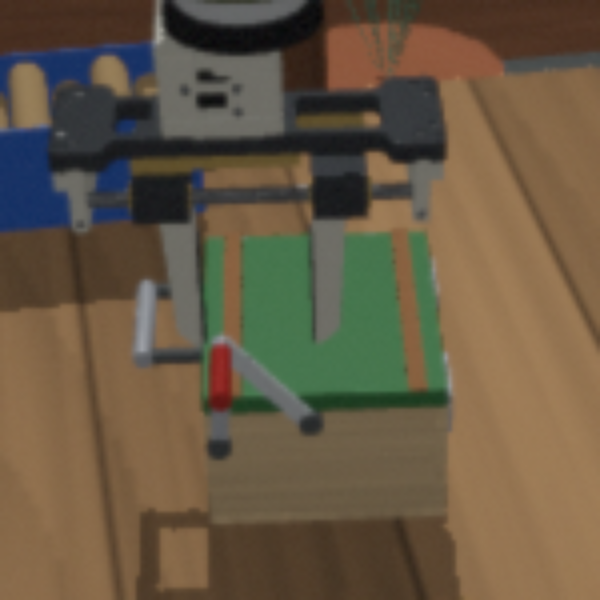

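View pics/c8.png

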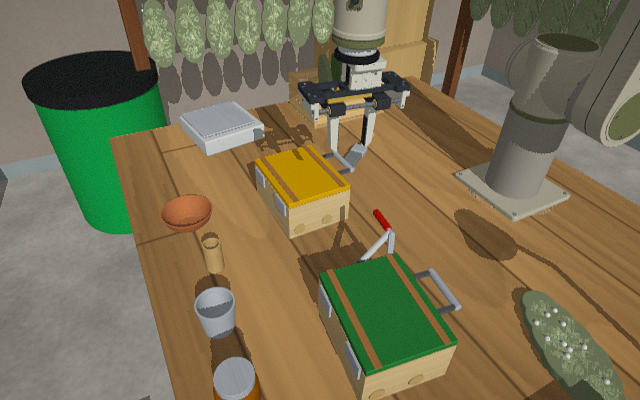

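The lid looks closed, as at the start: bar at (447,290), pin at (383,220). I'll wait a little longer and compare it with the first picture.

Request:
drive_tool(
  increments=[
    [0.4,0,0,0,0,0,0],
    [0.4,0,0,0,0,0,0],
    [0.4,0,0,0,0,0,0],
    [0.4,0,0,0,0,0,0],
    [0.4,0,0,0,0,0,0],
    [0.4,0,0,0,0,0,0],
    [0.4,0,0,0,0,0,0],
    [0.4,0,0,0,0,0,0],
    [0.4,0,0,0,0,0,0],
    [0.4,0,0,0,0,0,0],
    [0.4,0,0,0,0,0,0],
    [0.4,0,0,0,0,0,0],
  ],
)

```text
t: 17.17
tool_pos: [0.5252, -0.0251, 0.2816]
orientation: [2.367, 2.065, 0.0]
force: [-0.2, 0.3, -1.0]
opening: 0.056
```

```bash
python3 -c "
from h import *
snap('scene','c9')
a,b,d=[cv2.imread('pics/%s.png'%n)[200:400,310:470].astype(int) for n in('scene0','c8','c9')]
for p,q in((a,d),(b,d)): e=abs(p-q).max(2); print(e.max(),(e>30).sum())
for n in('scene0','c9'):
  h=cv2.cvtColor(cv2.imread('pics/%s.png'%n),cv2.COLOR_BGR2HSV)[200:240,365:400]; print(np.argwhere(cv2.inRange(h,(0,200,90),(6,255,255))).mean(0))
"
```

```text
30 0
31 1
[19.17391304 16.14492754]
[19.29078014 16.34751773]
```

The box region matches the first picture, with no pixel differing beyond noise, and nothing is moving.

```bash
python3 -c "
from plant import robot
print(robot.close_job())"
```

```text
the job is handed in; nothing more can be done
None
```

I raised the green lid by its bar until the stay locked, then let go. It stood open by itself for about 3 s, from about 8.3 s to 11.5 s. I then gripped the red pin, folded it back about 44° and released it, and the lid sank shut.

**Last checks:** at 17.2 s of the 51 s allowed, the lid and pin region matched the starting picture (no pixel differed by more than 30 of 255). It also matched a picture taken about 1 s earlier (one pixel over 30), so the lid is closed and at rest. The arm is clear of the box.

**Less certain:** the standing-open time comes from the move log and one camera view, because the lid angle cannot be read directly.

**Disagreements:** the fixed cameras and the wrist camera differed by about 4–5 mm on the box's position, and I used the wrist camera's values. While lifting, the wrist force reached about 26 N because my arc was a few mm tight. I corrected it on the way up, and it was back at about 24 N when pressed against the stop.

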